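# Shift the bench lathe into third

### The job

The ring blank in the bench lathe's chuck is to be turned in third gear, but the gear lever still stands on the first-and-second side of its H-shaped gate. Pushing the lever with the fingertips or the outside of the fingers, without gripping the knob or forcing the lever, bring it to neutral, guide it across to the other side and push it forward, away from you, until it is fully home in third; leave it there and take the hand away. Do not disturb the coffee cup, the box of rings or the chuck key.

Things in the scene. Friction and masses are not known exactly. Their poses are not given: they have to be found in the camera images.
- lathe: Compact bench lathe, 620 mm long, 280 deep, bolted down. Origin on the table below the gate's centre; x points forward, away from the robot, y to the left. Grey headstock (170 x 170 mm, top at 160) around the origin; chuck, carriage, tailstock (all below 165) to its -y side. On the headstock lies the steel gate plate (104 x 96 mm), with a white dot past each slot's end, orange for third.
- gate_centre (a point): Centre of the H gate (middle of the cross slot), on top of the plate, 184 mm above the table. Slots run along the lathe's x at y = +20 mm (first at the far end, second near) and y = -20 mm (third far, fourth near); a cross slot along y joins their middles. Slots 16 mm wide, inner corners rounded, for a 10 mm stick; the travel ends at sprung stops with the stick's centre at x = +-23 mm.
- third_slot (a point): Where the stick's centre stands in the gate when home in third (23 mm forward, 20 mm right of the gate's centre, on top of the plate): the far right slot seen from the robot, marked with the orange dot.
- knob (a point): Centre of the black ball knob (34 mm) on the 10 mm steel stick. The stick tilts about a pivot 100 mm above the table below the gate's centre, knob 165 mm from it: 265 mm high when upright, about 40 mm left or right of the middle in the side slots, 44 mm forward or back at the stops. Held by friction only: about 4 N at the knob moves it, and it stays where it is left.
- gear_lever: The gear stick with its knob; origin at its pivot, 100 mm above the table below the gate's centre; z along the stick to the knob.
- gear_across (a joint): Sideways lean of the gear lever in rad: 0 in the middle, about -0.24 on the left, first-and-second side, about +0.24 on the right, third-and-fourth side (the slots allow about 0.03 of play either way).
- gear_fore (a joint): Forward lean of the gear lever in rad: 0 in neutral (it passes across within about 0.04 of this), about +0.27 at the far stop (first or third, fully home), about -0.27 at the near stop (second or fourth); the stops are springy, a push of 10 to 15 N against them is plenty. It may start anywhere along the first-and-second side.
- cup: Closed paper coffee cup with a black ribbed sleeve and white lid, 84 mm wide, 113 mm tall, loose on the table to the left of the lathe's headstock; origin under its centre.
- parts_box: Clear lidded box of ring blanks, 114 x 89 x 42 mm, loose on the table to the left of the lathe's headstock; origin under its centre.
- chuck_key: T-shaped steel chuck key, 87 mm long with a 70 mm cross bar, 12 mm thick, lying loose on the lathe's chip tray in front of the bed; origin under the middle of its shank.
Mind the look-alikes: they are no part of the job. Of the things that look like the cup, take the one that is farthest to the robot's right at the start.

How it is judged (in metres and radians):
On the way:
1. the lever has been guided across neutral to the third-and-fourth side (value of joint gear_across above 0.17 rad and value of joint gear_fore below 0.15 rad).
At the end, for the whole second after the job is handed in: The lever stands at rest in the third slot, leaning forward more than 0.24 rad (the stop is at 0.27; within about 5 mm at the knob) and to the right more than 0.17 rad; cup, box and chuck key are within 15 mm of where they were, the cup upright (value of joint gear_across above 0.17 rad and value of joint gear_fore above 0.24 rad and velocity of joint gear_fore between -0.05 and 0.05 rad/s and distance of each of cup, parts_box, chuck_key from where it was at the start of the episode below 0.015 m and angle between cup's own z axis and vertical below 0.1 rad); the robot touches nothing.
It fails at once if the lever was forced (more than 50 N between fingers and lever) (contact force between the fingers and gear_lever above 50 N).
It fails at once if the knob was gripped (more than 30 N between fingers and lever while it is away from third's stops) (contact force between the fingers and gear_lever above 30 N and (value of joint gear_across below 0.2 rad or value of joint gear_fore between 0.06 and 0.2 rad)).
It fails at once if the coffee cup was moved, tipped or lifted (distance of cup from where it was at the start of the episode above 0.015 m or angle between cup's own z axis and vertical above 0.3 rad).
It fails at once if the box of rings was moved or lifted (distance of parts_box from where it was at the start of the episode above 0.015 m).
It fails at once if the chuck key was moved or lifted (distance of chuck_key from where it was at the start of the episode above 0.015 m).
It also fails if it takes over 58 s, if anything falls off the work surface, if the arm or the gripper's body presses on something with over 40 N, if the wrist force passes 120 N, or if a joint passes its speed limit or range.

### The arm

A 6-joint arm with a two-finger parallel gripper is mounted at the origin on the work surface. World frame = base frame: x ahead of the robot, y to its left, z up, the work surface at z = 0. Lengths are in mm, angles in rad, forces in N, time in s.
With the tool pointing down it reaches from about 300 to 775 mm from the base axis. Payload 14.6 kg.
Tool frame: the origin (TCP) lies midway between the tips of the shut fingers; the grasp point (between the pads) lies 19 mm behind it (robot.grasp_offset is the distance from the TCP to the grasp point, in mm); z points along the fingers, y is the line along which they close (so a half turn about z gives the same grasp; the last joint's range is limited). The gripper opens to 85 mm and grips with 20 to 120 N. Pads are 22 mm wide; open, the fingers measure 114 mm over their backs; the gripper's body (76 mm by 85 mm) begins 54 mm behind the grasp point. The pads swing forward as they close: fully open they stand 13 mm farther back than shut.
Start: joints at [1.218, 0.3, 1.521, -0, 1.321, -0.067], TCP at [155.056, 527.681, 231.281] pointing down, gripper open.
Joint ranges: [-3.03, 3.03], [-0.79, 2.21], [0.23, 2.52], [-1.04, 4.18], [0, 3.07], [-2.55, 2.55]. Speed limits (rad/s): [2.22, 2.22, 2.57, 3.14, 3.14, 3.14].

### API

Orientations are given as a 3x3 rotation matrix whose columns are the frame's x, y, z axes.
In Python, from workcell import robot gives the robot as it stands. The module is installed in compiled form; this text tells all that it offers.
- The arm moves only by the tool move_arm, never from a script. Its argument "targets" is text: rows parted by semicolons, each of 4 numbers parted by spaces: the shift along the tool's x, y, z as a fraction of full scale, then the turn about the tool's z as a fraction of full scale. A call has exactly 5 rows; each row shifts and turns the commanded pose from where the row before left it, along the tool's axes as they then stand; what a row does not reach is not made up. Full scale, the value 1, is 500 mm for a shift and 6 degrees for a turn. A row lasts 1/8 s, in which the tool goes at most 62.5 mm and 10.7 degrees, less where a joint would pass 70% of its speed; a pose out of reach is approached as far as the arm can. A call with a number of a shift or a turn outside -1 to 1 is refused whole. A call with a gripper value outside its range is refused whole. "hand" is the closure, from 0 (fully open) to 1 (shut), set as the call begins (left out, the last holds). The fingers move at their own pace and stop on an object; the grip force is fixed at half the most. Time passes only in rows, so rows that do not move let the fingers close, or fill a call up. It gives the time, the measured TCP pose, the force, the opening and the grip force at its end, in the units of the state.
- robot.get_obs(): the state, without advancing time (a new reading comes with each control period).
- robot.get_image(name): name is "scene" or "top"; returns the picture (384x512x3 uint8, red, green, blue); there is no depth.
- robot.calibration(name): a dict with "fx", "fy", "cx", "cy" (pixels), "rvec" (rotation vector, rad) and "tvec" (3), from world to camera coordinates, as OpenCV has them. Camera axes: x right, y down, z forward; pixel columns grow to the right and rows downward; lengths in mm; the calibration is good to about 2 mm. A picture is of the moment at which its call begins. calibration takes no time and is no camera call.
- robot.job_done(): hands the job in; it is judged then, once.
The state is a dict: "time_s": time; "joint_pos": joint angles; "dq": joint speeds; "joint_torque": joint torques, N m; "position": TCP position; "ee_rot": TCP orientation; "wrist_force": force on the tool from outside, world axes, zero at the start; "torque": the same for the moment, N m; "grip_width": finger opening in mm; "gripper_force": force on a finger pad.
Only numpy, scipy, OpenCV 4.12 (cv2) and the standard library are available. Lean on these libraries where they do the work, as an engineer would, in place of code of your own. Each camera call takes 0.05 s, during which the arm holds its last target. There are 200 camera calls.

## Working session

There is one attempt and no reset: what is moved stays moved. The work goes in short steps, Python scripts to look and compute and a tool call to move; the robot and the scene stay as the last step left them, time stands still between calls to the robot, and variables do not carry over. Pictures are saved under pics/ and viewed, at most 10 in all, crops included, and the job is handed in when it is done.

Besides the shell and the picture viewer there is one more tool, called after "Call:" as name(argument=value, ...) on one line, values as JSON. move_arm: Moves the arm, as the interface text tells. Its arguments: {"type":"object","properties":{"targets":{"type":"string"},"hand":{"type":"number"}},"required":["targets"]}

```bash
mkdir -p pics; python3 - <<'E'
from workcell import robot
import cv2,numpy as np
for n in("scene","top"):
    im=robot.get_image(n); cv2.imwrite(f"pics/{n}0.png",im[:,:,::-1])
    c=robot.calibration(n);R=cv2.Rodrigues(np.array(c["rvec"],float))[0];print(n,c["fx"],c["cx"],c["cy"],(-R.T@np.array(c["tvec"])).round(),R.round(2).tolist())
o=robot.get_obs();print(o["time_s"],o["position"],np.array(o["ee_rot"]).round(3).tolist(),o["grip_width"])
E
```

```text
scene 376.5197986004008 247.78813191069767 191.52714809293894 [ 942. -341.  791.] [[0.8, 0.59, 0.02], [0.42, -0.54, -0.73], [-0.42, 0.6, -0.68]]
top 428.48997212185253 258.51444615512406 190.13397216023355 [ 335.  189. 1188.] [[0.02, -1.0, -0.03], [-0.98, -0.01, -0.19], [0.19, 0.03, -0.98]]
0.1 [154.97402138 527.5055339  230.77972516] [[-0.959, 0.282, -0.0], [0.282, 0.959, -0.001], [0.0, -0.001, -1.0]] 85.41564151779636
```

View pics/scene0.png

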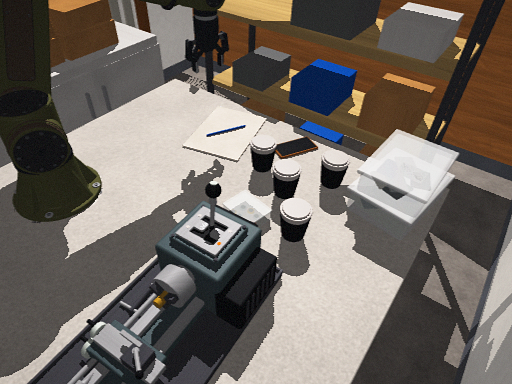

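View pics/top0.png

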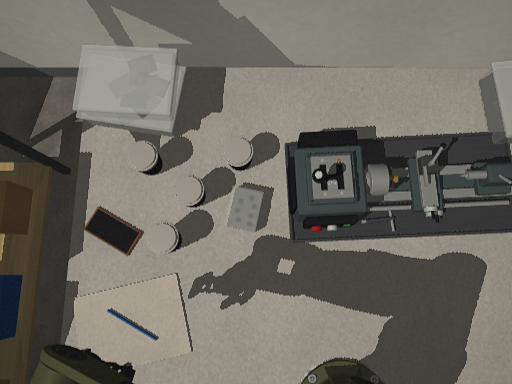

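The scene view shows the knob at about (213,190) and the gate plate near (211,231). In the top view the knob is at about (319,174) and the plate near (333,176). I'll enlarge both crops.

```bash
cat > h.py <<'E'
import cv2,numpy as np
from workcell import robot
def cam(n):
    c=robot.calibration(n);R=cv2.Rodrigues(np.array(c["rvec"],float))[0];K=np.array([[c["fx"],0,c["cx"]],[0,c["fy"],c["cy"]],[0,0,1]]);return K,R,np.array(c["tvec"],float).ravel()
def ray(n,p):
    K,R,t=cam(n);return -R.T@t,R.T@np.linalg.solve(K,[*p,1])
def plane(n,p,z):
    o,d=ray(n,p);return o+d*(z-o[2])/d[2]
def tri(ps,pt):
    P=[np.c_[K@R,K@t] for K,R,t in map(cam,("scene","top"))]
    X=cv2.triangulatePoints(P[0],P[1],np.array(ps,float),np.array(pt,float)).ravel();return X[:3]/X[3]
E
python3 - <<'E'
from h import *
s=cv2.imread("pics/scene0.png");t=cv2.imread("pics/top0.png")
a=cv2.resize(s[170:270,160:260],(400,400),interpolation=cv2.INTER_CUBIC);b=cv2.resize(t[130:230,285:385],(400,400),interpolation=cv2.INTER_CUBIC)
cv2.imwrite("pics/c0.png",np.hstack([a,b]))
for n,i,(y,x) in(("scene",s,(170,160)),("top",t,(130,285))):
    h=cv2.cvtColor(i[y:y+100,x:x+100],cv2.COLOR_BGR2HSV);m=cv2.inRange(h,(5,150,150),(22,255,255))
    k,_,st,ce=cv2.connectedComponentsWithStats(m);print(n,[(st[j,4],ce[j]+[x,y]) for j in range(1,k)])
E
```

```text
scene [(np.int32(9), array([218.66666667, 242.88888889]))]
top [(np.int32(5), array([338.4, 159.2]))]
```

View pics/c0.png

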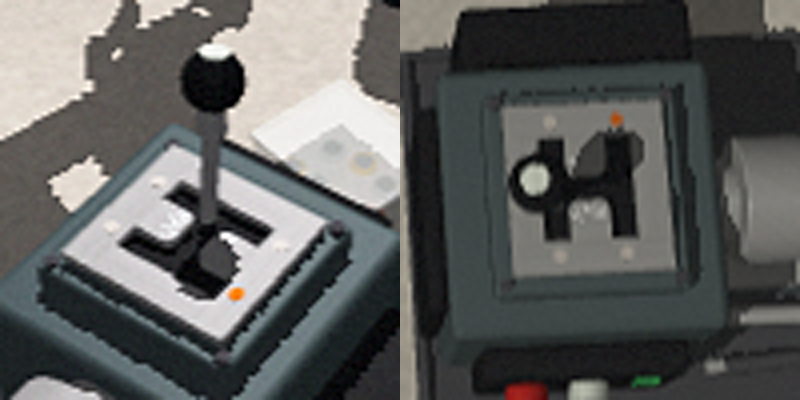

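The knob is at (213,190) in scene and (318.3,175.5) in top. The four dots are visible in both views, with the orange one (third) at far right. The lever is left and roughly neutral. Next I'll triangulate.

```bash
python3 - <<'E'
from h import *
S={"knob":(212,80),"d3":(235,294),"d1":(280,246),"d4":(112,228),"d2":(158,184)}
T={"knob":(133,182),"d3":(217,119),"d1":(149,122),"d4":(227,254),"d2":(160,257)}
c={}
for k in S:
    ps=np.array(S[k])/4+[159.6,169.6];pt=np.array(T[k])/4+[284.6,129.6]
    X=tri(ps,pt);K,R,t=cam("top");
    print(k,X.round(1),plane("scene",ps,184).round(1),plane("top",pt,184).round(1));c[k]=X if k=="knob" else (plane("scene",ps,184)+plane("top",pt,184))/2
g=sum(c[k] for k in c if k!="knob")/4
fx=(c["d3"]+c["d1"]-c["d2"]-c["d4"]);ly=c["d1"]+c["d2"]-c["d3"]-c["d4"]
yaw=np.arctan2(fx[1],fx[0]);yl=np.arctan2(-ly[0],ly[1]);print("gate",g,"yaw",yaw,yl,"len",np.linalg.norm(fx)/2,np.linalg.norm(ly)/2)
y=(yaw*2+yl)/3;Rz=np.array([[np.cos(y),np.sin(y)],[-np.sin(y),np.cos(y)]])
print("knob rel",Rz@(c["knob"]-g)[:2],c["knob"][2])
print("cup lids scene",plane("scene",(294,208),110),"top",plane("top",(240,152),113),"box",plane("top",(249,208),42))
E
```

```text
knob [554.1  83.2 259. ] [498.7 142.  184. ] [572.5  75.4 184. ]
d3 [612.3  25.  184.8] [612.4  26.1 184. ] [612.   24.5 184. ]
d1 [610.1  65.5 183.6] [610.6  65.5 184. ] [609.8  65.4 184. ]
d4 [530.   20.7 182.8] [531.7  20.9 184. ] [529.2  20.2 184. ]
d2 [527.8  60.2 182.2] [529.6  59.8 184. ] [526.9  59.9 184. ]
gate [570.26495946  42.77833366 184.        ] yaw 0.0632506505829687 0.05294649177805865 len 82.00904538445756 39.76440504434899
knob rel [-13.71492575  41.34112261] 259.0307770415088
cup lids scene [651.85757152 274.54024165 110.        ] top [648.97995551 269.07164219 113.        ] box [512.66068233 246.05515763  42.        ]
```

Call:
move_arm(targets="0 0 -0.1 -1; 0 0 -0.1 -1; 0 0 0 -1; 0 0 0 -0.3; 0 0 0 0", hand=1)

```text
time_s: 0.72
position: [155.0, 527.5, 330.4]
ee_rot: [[-0.998, -0.058, -0.001], [-0.058, 0.998, -0.001], [0.001, -0.001, -1.0]]
wrist_force: [0.6, -0.3, -0.2]
grip_width: 0.1
gripper_force: 0.0
```

```bash
cat >> h.py <<'E'
Y=0.06;G=np.array([570.3,42.8])
Rz=np.array([[np.cos(Y),np.sin(Y)],[-np.sin(Y),np.cos(Y)]])
def rel():
    o=robot.get_obs();p=np.array(o["position"]);R=np.array(o["ee_rot"]);f=np.array(o["wrist_force"])
    print("t",round(o["time_s"],2),"rel",(Rz@(p[:2]-G)).round(1),"z",p[2].round(1),"yawerr",round(np.arctan2(-R[1,0],-R[0,0])-Y,4),"tilt",R[:2,2].round(3),"F",f.round(1),"w",round(o["grip_width"],1))
E
python3 -c "
from h import *
rel()"
```

```text
t 0.72 rel [-385.5  508.8] z 330.4 yawerr -0.0017 tilt [-0.001 -0.001] F [ 0.6 -0.3 -0.2] w 0.1
```

Call:
move_arm(targets="-0.065 -0.0936 0 0; -0.065 -0.0936 0 0; -0.065 -0.0936 0 0; -0.065 -0.0936 0 0; -0.065 -0.0936 0 0")

```text
time_s: 1.35
position: [332.0, 302.1, 330.9]
ee_rot: [[-0.998, -0.058, -0.0], [-0.058, 0.998, -0.0], [0.001, -0.0, -1.0]]
wrist_force: [1.6, 1.0, -0.7]
grip_width: -0.2
gripper_force: 0.0
```

Call:
move_arm(targets="-0.065 -0.0936 0 0; -0.065 -0.0936 0 0; -0.065 -0.0936 0 0; -0.065 -0.0936 0 0; -0.065 -0.0936 0 0")

```text
time_s: 1.98
position: [508.3, 78.2, 330.8]
ee_rot: [[-0.998, -0.058, -0.001], [-0.058, 0.998, 0.0], [0.001, 0.0, -1.0]]
wrist_force: [0.9, 0.5, 1.6]
grip_width: 0.1
gripper_force: 0.0
```

```bash
python3 -c "
from h import *
rel()"
```

```text
t 1.98 rel [-59.8  39.1] z 330.8 yawerr -0.0023 tilt [-0.001  0.   ] F [0.9 0.5 1.6] w 0.1
```

Call:
move_arm(targets="0 0 0.08 0; 0 0 0.08 0; 0 0 0 0; -0.01 0 0 0; -0.01 0 0 0")

```text
time_s: 2.6
position: [518.3, 80.7, 253.0]
ee_rot: [[-0.998, -0.06, 0.003], [-0.06, 0.998, 0.0], [-0.003, 0.0, -1.0]]
wrist_force: [0.3, 0.1, -0.1]
grip_width: -0.1
gripper_force: 0.0
```

Call:
move_arm(targets="-0.008 0 0 0; -0.008 0 0 0; -0.008 0 0 0; -0.006 0 0 0; 0 0 0 0")

```text
time_s: 3.22
position: [532.6, 81.4, 251.3]
ee_rot: [[-0.998, -0.06, 0.0], [-0.06, 0.998, -0.0], [-0.0, -0.0, -1.0]]
wrist_force: [-0.6, -0.5, 0.9]
grip_width: -0.1
gripper_force: 0.3
```

```bash
python3 - <<'E'
from h import *
rel()
s=robot.get_image("scene")[:,:,::-1];t=robot.get_image("top")[:,:,::-1]
a=cv2.resize(s[150:250,160:260],(400,400),interpolation=cv2.INTER_CUBIC);b=cv2.resize(t[130:230,285:385],(400,400),interpolation=cv2.INTER_CUBIC)
cv2.imwrite("pics/c1.png",np.hstack([a,b]))
E
```

```text
t 3.23 rel [-35.3  40.8] z 251.3 yawerr -0.0003 tilt [ 0. -0.] F [-0.6 -0.5  0.9] w -0.1
```

View pics/c1.png

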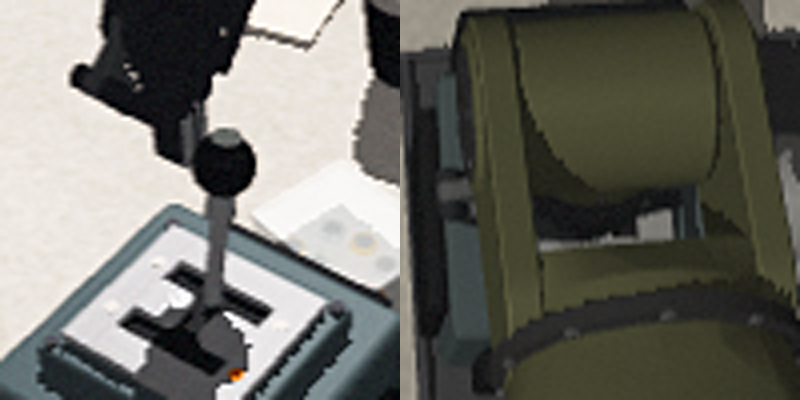

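In the scene crop the knob is at (225,162), which is image (216,190), and the finger sits behind it on the robot side. The top view is blocked by the arm. I'll find the lean by intersecting the scene ray with the 165 mm knob sphere.

```bash
cat >> h.py <<'E'
def lean(p):
    o,d=ray("scene",p);d=d/np.linalg.norm(d);c=np.array([*G,100]);b=d@(o-c);q=(o-c)@(o-c)-165**2;D=b*b-q
    for s in((-b-np.sqrt(max(D,0)),-b+np.sqrt(max(D,0)))):
        X=o+d*s;r=Rz@(X[:2]-G);print("knob rel",r.round(1),"z",X[2].round(1),"fore",round(np.arcsin(r[0]/165),3),"across",round(-np.arcsin(r[1]/165),3))
E
python3 - <<'E'
from h import *
for p in((213-.4,189.6),(216.2-.4,190.1)): print(p);lean(p)
E
```

```text
(212.6, 189.6)
knob rel [-14.2  40.2] z 259.4 fore -0.086 across -0.246
knob rel [-87.3 130. ] z 152.0 fore -0.557 across -0.907
(215.79999999999998, 190.1)
knob rel [-8.1 42.9] z 259.1 fore -0.049 across -0.263
knob rel [-81.  134.8] z 150.0 fore -0.513 across -0.956
```

Call:
move_arm(targets="-0.008 0 0 0; -0.008 0 0 0; 0 0 0 0; 0 0 0 0; 0 0 0 0")

```text
time_s: 3.95
position: [540.4, 81.9, 251.2]
ee_rot: [[-0.998, -0.06, 0.0], [-0.06, 0.998, -0.0], [-0.0, -0.0, -1.0]]
wrist_force: [-0.3, 0.4, -0.2]
grip_width: 0.3
gripper_force: 0.0
```

```bash
python3 - <<'E'
from h import *
rel()
s=robot.get_image("scene")[:,:,::-1]
cv2.imwrite("pics/c2.png",cv2.resize(s[150:250,160:260],(600,600),interpolation=cv2.INTER_CUBIC))
E
```

```text
t 3.95 rel [-27.5  40.8] z 251.2 yawerr -0.0003 tilt [ 0. -0.] F [-0.3  0.4 -0.2] w 0.3
```

View pics/c2.png

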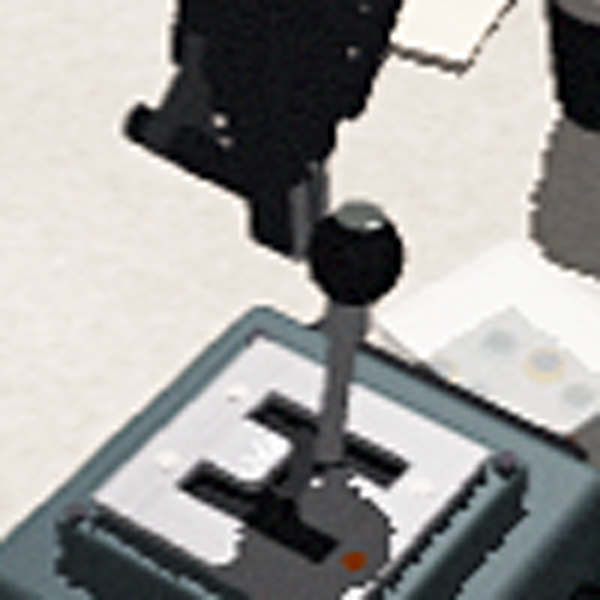

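```bash
python3 -c "
from h import *
lean((218.9,192.1))"
```

```text
knob rel [ 1.2 41.1] z 259.8 fore 0.007 across -0.252
knob rel [-76.  140.5] z 141.3 fore -0.479 across -1.019
```

Call:
move_arm(targets="0.03 0 0 0; 0.03 0 0 0; 0 0 -0.08 0; 0 0 -0.08 0; 0 0.1 0 0")

```text
time_s: 4.62
position: [508.4, 129.0, 334.5]
ee_rot: [[-0.998, -0.056, 0.006], [-0.056, 0.998, 0.001], [-0.006, 0.0, -1.0]]
wrist_force: [0.5, 0.3, -0.0]
grip_width: -0.0
gripper_force: 0.0
```

Lever is in neutral (fore ≈ 0.01). Next I go to its left side and descend.

Call:
move_arm(targets="-0.057 0 0 0; -0.057 0 0 0; 0 0 0.08 0; 0 0 0.08 0; 0 0 0 0")

```text
time_s: 5.25
position: [563.4, 133.2, 248.9]
ee_rot: [[-0.998, -0.06, -0.005], [-0.06, 0.998, -0.001], [0.005, -0.001, -1.0]]
wrist_force: [0.3, -0.2, 1.0]
grip_width: 0.3
gripper_force: 0.0
```

```bash
python3 -c "
from h import *
rel()"
```

```text
t 5.25 rel [-1.4 90.7] z 248.9 yawerr -0.0003 tilt [-0.005 -0.001] F [ 0.3 -0.2  1. ] w 0.3
```

Call:
move_arm(targets="0 -0.01 0 0; 0 -0.01 0 0; 0 -0.01 0 0; 0 -0.01 0 0; 0 -0.01 0 0")

```text
time_s: 5.88
position: [566.1, 108.8, 252.3]
ee_rot: [[-0.998, -0.06, 0.002], [-0.06, 0.998, 0.001], [-0.002, 0.001, -1.0]]
wrist_force: [-0.8, 6.2, 8.0]
grip_width: 0.2
gripper_force: 3.5
```

Call:
move_arm(targets="0 -0.01 0 0; 0 -0.01 0 0; 0 -0.01 0 0; 0 -0.01 0 0; 0 -0.01 0 0")

```text
time_s: 6.5
position: [567.3, 83.2, 251.3]
ee_rot: [[-0.998, -0.06, -0.0], [-0.06, 0.998, 0.0], [0.0, 0.0, -1.0]]
wrist_force: [0.2, 4.5, 3.8]
grip_width: -0.2
gripper_force: 2.0
```

```bash
python3 - <<'E'
from h import *
rel()
s=robot.get_image("scene")[:,:,::-1]
cv2.imwrite("pics/c3.png",cv2.resize(s[150:250,160:260],(600,600),interpolation=cv2.INTER_CUBIC))
E
```

```text
t 6.5 rel [-0.5 40.5] z 251.3 yawerr -0.0002 tilt [-0.  0.] F [0.2 4.5 3.8] w -0.2
```

View pics/c3.png

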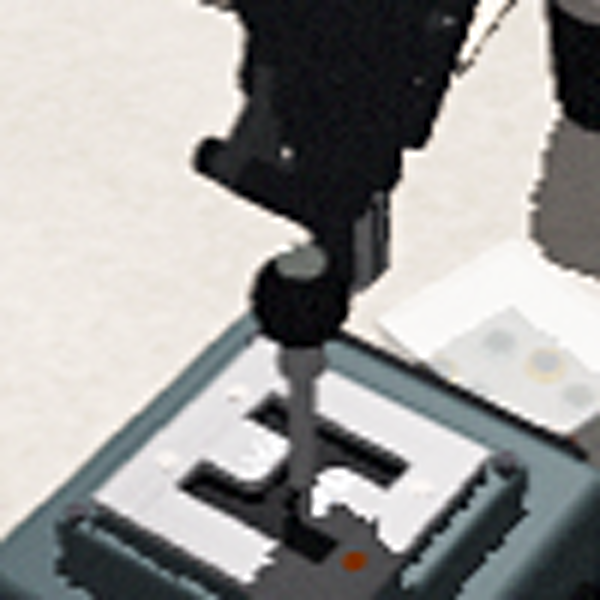

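The knob is at (301,298) in the crop, which is image (210,199.5), and the stick is in the cross slot with the finger on its left. The crossing is working, with forces around 5 N.

```bash
python3 -c "
from h import *
lean((209.8,199.2))"
```

```text
knob rel [ 1.6 10.1] z 264.7 fore 0.01 across -0.061
knob rel [-99.4 131.3] z 110.9 fore -0.646 across -0.92
```

Call:
move_arm(targets="0 -0.01 0 0; 0 -0.01 0 0; 0 -0.01 0 0; 0 -0.01 0 0; 0 -0.01 0 0")

```text
time_s: 7.18
position: [568.8, 58.2, 251.2]
ee_rot: [[-0.998, -0.06, -0.0], [-0.06, 0.998, -0.0], [0.0, -0.0, -1.0]]
wrist_force: [0.2, 2.8, 2.8]
grip_width: -0.2
gripper_force: 1.7
```

Call:
move_arm(targets="0 -0.01 0 0; 0 -0.01 0 0; 0 -0.01 0 0; 0 -0.01 0 0; 0 -0.006 0 0")

```text
time_s: 7.8
position: [570.0, 35.3, 250.9]
ee_rot: [[-0.998, -0.06, -0.001], [-0.06, 0.998, 0.0], [0.001, 0.0, -1.0]]
wrist_force: [-0.1, 3.1, -1.5]
grip_width: -0.1
gripper_force: 1.6
```

```bash
python3 - <<'E'
from h import *
rel()
s=robot.get_image("scene")[:,:,::-1]
cv2.imwrite("pics/c4.png",cv2.resize(s[150:250,160:260],(600,600),interpolation=cv2.INTER_CUBIC))
E
```

```text
t 7.8 rel [-0.7 -7.5] z 250.9 yawerr -0.0004 tilt [-0.001  0.   ] F [-0.1  3.1 -1.5] w -0.1
```

View pics/c4.png

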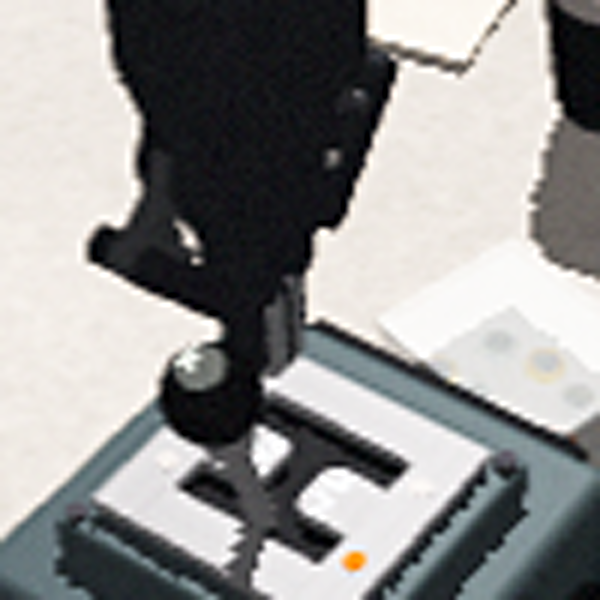

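The knob is at (210,393) in the crop, which is image (195,215.5), over the third-and-fourth slot in neutral. I'll nudge it another 3 mm across, then back off.

```bash
python3 -c "
from h import *
lean((194.6,215.1))"
```

```text
knob rel [  1.3 -37.9] z 260.6 fore 0.008 across 0.232
knob rel [-127.3   98.4] z 63.5 fore -0.881 across -0.639
```

Call:
move_arm(targets="0 -0.004 0 0; 0 -0.002 0 0; 0 0 0 0; 0 0.03 0 0; 0 0.03 0 0")

```text
time_s: 8.48
position: [568.6, 63.5, 251.5]
ee_rot: [[-0.998, -0.06, 0.0], [-0.06, 0.998, -0.0], [-0.0, -0.0, -1.0]]
wrist_force: [-0.2, -0.2, 0.3]
grip_width: -0.1
gripper_force: 0.0
```

Call:
move_arm(targets="0 0 -0.08 0; 0 0 -0.08 0; 0.06 0 0 0; 0.06 0 0 0; 0 0 0 0")

```text
time_s: 9.1
position: [507.7, 59.7, 332.2]
ee_rot: [[-0.998, -0.06, 0.002], [-0.06, 0.998, -0.0], [-0.002, -0.0, -1.0]]
wrist_force: [0.5, 0.9, 0.4]
grip_width: -0.1
gripper_force: 0.0
```

```bash
python3 -c "
from h import *
rel()"
```

```text
t 9.1 rel [-61.5  20.7] z 332.2 yawerr 0.0005 tilt [ 0.002 -0.   ] F [0.5 0.9 0.4] w -0.1
```

Call:
move_arm(targets="0 -0.06 0 0; 0 -0.061 0 0; 0 0 0.08 0; 0 0 0.084 0; 0 0 0 0")

```text
time_s: 9.72
position: [511.8, -1.0, 247.1]
ee_rot: [[-0.998, -0.06, -0.005], [-0.06, 0.998, 0.0], [0.005, 0.001, -1.0]]
wrist_force: [-0.2, -0.0, 1.0]
grip_width: -0.1
gripper_force: 0.0
```

Call:
move_arm(targets="-0.02 0 0 0; -0.02 0 0 0; -0.02 0 0 0; -0.01 0 0 0; -0.01 0 0 0")

```text
time_s: 10.35
position: [552.4, 1.0, 249.5]
ee_rot: [[-0.998, -0.06, -0.0], [-0.06, 0.998, -0.0], [0.0, -0.0, -1.0]]
wrist_force: [-3.0, -0.3, 2.1]
grip_width: 0.6
gripper_force: 1.7
```

Call:
move_arm(targets="-0.01 0 0 0; -0.01 0 0 0; -0.01 0 0 0; -0.01 0 0 0; -0.01 0 0 0")

```text
time_s: 10.98
position: [577.3, 2.6, 248.9]
ee_rot: [[-0.998, -0.06, -0.001], [-0.06, 0.998, 0.0], [0.001, 0.0, -1.0]]
wrist_force: [-3.4, 0.9, -1.6]
grip_width: -0.1
gripper_force: 1.7
```

```bash
python3 -c "
from h import *
rel()"
```

```text
t 10.97 rel [  4.6 -40.5] z 248.9 yawerr -0.0001 tilt [-0.001  0.   ] F [-3.4  0.9 -1.6] w -0.1
```

Call:
move_arm(targets="-0.006 0 0 0; -0.006 0 0 0; -0.004 0 0 0; -0.004 0 0 0; -0.002 0 0 0")

```text
time_s: 11.6
position: [588.2, 3.0, 249.2]
ee_rot: [[-0.998, -0.06, -0.0], [-0.06, 0.998, -0.0], [0.0, -0.0, -1.0]]
wrist_force: [-4.6, -1.6, -3.6]
grip_width: 0.2
gripper_force: 1.8
```

Call:
move_arm(targets="-0.002 0 0 0; 0 0 0 0; -0.001 0 0 0; 0 0 0 0; 0 0 0 0")

```text
time_s: 12.22
position: [589.0, 3.1, 249.2]
ee_rot: [[-0.998, -0.06, -0.002], [-0.06, 0.998, -0.0], [0.002, -0.0, -1.0]]
wrist_force: [-9.3, -0.8, -1.0]
grip_width: 0.2
gripper_force: 5.1
```

The force is climbing at the expected stop (TCP about 16 mm forward). I'll press slightly more.

Call:
move_arm(targets="-0.001 0 0 0; 0 0 0 0; -0.001 0 0 0; 0 0 0 0; 0 0 0 0")

```text
time_s: 12.85
position: [589.4, 3.1, 249.1]
ee_rot: [[-0.998, -0.06, -0.004], [-0.06, 0.998, -0.0], [0.004, -0.0, -1.0]]
wrist_force: [-16.2, -1.8, 0.6]
grip_width: 0.2
gripper_force: 8.4
```

Firmly on the stop at 16 N. I'll back off, rise and clear the view.

Call:
move_arm(targets="0.01 0 0 0; 0.04 0 0 0; 0.06 0 0 0; 0 0 -0.08 0; 0 0 -0.08 0")

```text
time_s: 13.48
position: [535.8, 0.0, 331.2]
ee_rot: [[-0.998, -0.06, 0.002], [-0.06, 0.998, 0.0], [-0.002, -0.0, -1.0]]
wrist_force: [0.3, 0.3, 0.1]
grip_width: -0.2
gripper_force: 0.0
```

Call:
move_arm(targets="0.1 0 0 0; 0.1 0 0 0; 0.1 0 0 0; 0 0 0 0; 0 0 0 0")

```text
time_s: 14.1
position: [386.6, -9.0, 330.0]
ee_rot: [[-0.998, -0.06, 0.002], [-0.06, 0.998, -0.0], [-0.002, -0.0, -1.0]]
wrist_force: [1.5, -0.3, -0.1]
grip_width: -0.2
gripper_force: 0.0
```

```bash
python3 - <<'E'
from h import *
rel()
s=robot.get_image("scene")[:,:,::-1];t=robot.get_image("top")[:,:,::-1]
a=cv2.resize(s[150:250,160:260],(400,400),interpolation=cv2.INTER_CUBIC);b=cv2.resize(t[130:230,285:385],(400,400),interpolation=cv2.INTER_CUBIC)
cv2.imwrite("pics/c5.png",np.hstack([a,b]))
E
```

```text
t 14.1 rel [-186.4  -40.7] z 330.0 yawerr -0.0003 tilt [ 0.002 -0.   ] F [ 1.5 -0.3 -0.1] w -0.2
```

View pics/c5.png

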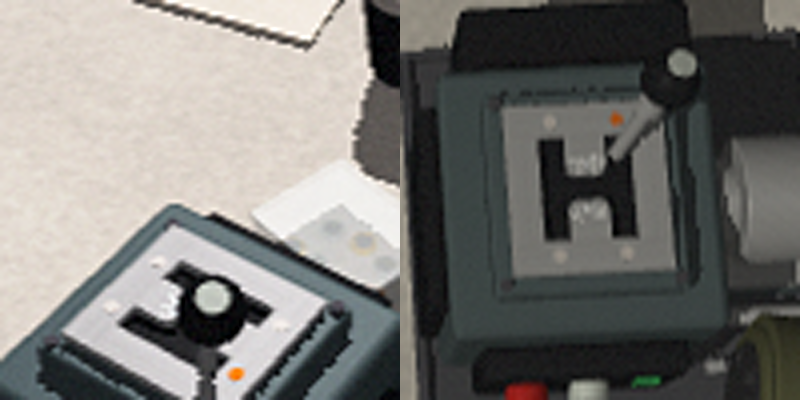

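The knob now stands far right: crop (210,309) in scene and (670,77) in top, beyond the orange dot. I'll check the lean and hand in if it passes.

```bash
python3 - <<'E'
from h import *
ps=np.array((210,309))/4+[159.6,149.6];pt=np.array((270,77))/4+[284.6,129.6]
X=tri(ps,pt);r=Rz@(X[:2]-G);print(X,r)
lean(ps)
if r[0]>40 and r[1]<-32: print(robot.job_done())
E
```

```text
[616.94491714   5.94727511 255.53239055] [ 44.35114444 -39.58342599]
knob rel [ 43.6 -38.8] z 254.3 fore 0.267 across 0.238
knob rel [-86.7 118.1] z 24.1 fore -0.554 across -0.798
the job is handed in; nothing more can be done
None
```

The lever is home in third (measured lean 0.27 rad forward, 0.24 rad right), the hand is clear, I never approached the cup, box or chuck key but did not re-measure them afterwards, and the job is handed in at about 14 s.

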